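# Clear the grinder bay and trip the dosing paddle

### The arm

A 6-joint arm with a two-finger parallel gripper is mounted at the origin on the work surface. World frame = base frame: x ahead of the robot, y to its left, z up, the work surface at z = 0. Lengths are in m, angles in rad, forces in N, time in s.
With the tool pointing down it reaches from about 0.35 to 1 m from the base axis. Payload 7.1 kg.
Tool frame: the origin (TCP) lies between the finger pads; the fingertips stand 22 mm ahead of it and the grasp point (between the pads) lies 3 mm ahead of it; z points along the fingers, y is the line along which they close (so a half turn about z gives the same grasp; the last joint's range is limited). The gripper opens to 85 mm and grips with 20 to 120 N. Pads are 22 mm wide; open, the fingers measure 114 mm over their backs; the gripper's body (76 mm by 85 mm) begins 54 mm behind the grasp point. The pads swing forward as they close: fully open they stand 13 mm farther back than shut.
Start: joints at [1.224, 0.423, 1.63, -0, 1.089, -0.019], TCP at [0.201, 0.592, 0.253] pointing down, gripper open.
Joint ranges: [-3, 3], [-0.9, 2.11], [0.09, 2.58], [-1.31, 4.45], [0.11, 2.69], [-2.54, 2.54]. Speed limits (rad/s): [2.39, 2.39, 3.01, 3.14, 3.14, 3.14].

### API

Orientations are given as a rotation vector (axis times angle).
In Python, from rig import manip gives the robot as it stands. The module is installed in compiled form; this text tells all that it offers. Calls block until the motion is done:
- manip.move_to(position, orientation): joint-space move of the TCP to a pose.
- manip.servo_line(position, orientation=None, rate=0.15): straight line of the TCP; orientation=None keeps the orientation; rate is the mean speed in m/s.
- manip.set_joints(angles): joint-space move.
- manip.command_gripper(opening, f_grip=None): finger opening in m; f_grip is the grip in N (None keeps the last); returns when the fingers have stopped.
- manip.hold(seconds).
- manip.solve_ik(position, orientation): joint angles nearest the present ones, or None.
- manip.camera(name): name is "side" or "top"; returns a dict with "image" (480x640x3 uint8, red, green, blue), "fx", "fy", "cx", "cy" (pixels), "cam_to_world" (4x4, takes a point from camera to world coordinates). Camera axes: x right, y down, z forward; pixel columns grow to the right and rows downward; lengths in m; the calibration is good to about 2 mm. A picture is of the moment at which its call begins. There is no depth.
A pose or a line that the arm cannot do raises manip.IKError and nothing moves.
- manip.sign_off(): hands the job in; it is judged then, once.
Readings, each from a call of its own:
- manip.get_time(): time.
- manip.get_joint_positions(): joint angles.
- manip.get_joint_vel(): joint speeds.
- manip.get_tau(): joint torques, N m.
- manip.get_position(): TCP position.
- manip.get_ee_rot(): TCP orientation.
- manip.get_contact_force(): force on the tool from outside, world axes, zero at the start.
- manip.get_torque(): the same for the moment, N m.
- manip.get_width(): finger opening in m.
- manip.get_grip_force(): force on a finger pad.
Only numpy, scipy, OpenCV 4.12 (cv2) and the standard library are available. Lean on these libraries where they do the work, as an engineer would, in place of code of your own. Each camera call takes 0.05 s, during which the arm holds its last target. There are 200 camera calls.

### The job

The milk pitcher was left under the coffee grinder's spout: lift it out by its handle or body and stand it upright on the black bar mat, with its whole base on the mat, and let go of it. Then, with the handle-less steel dosing cup kept upright, push the grinder's sprung paddle all the way in under the spout, let the paddle spring fully back out, and leave the cup standing on the grinder's foot, centred under the spout. Do not tip the pitcher or the cup over, and leave the other things on the counter where they are.

Things in the scene. Friction and masses are not known exactly. Their poses are not given: they have to be found in the camera images.
- grinder: White coffee grinder (fixed), 324 tall. Origin: centre of its foot's underside, on the counter; z up; its front looks to its own -x. Foot: dark plate 270 (x) x 160 (y), 16 thick; cups stand on it. Column 110 wide, x -10 to +135; guide block behind the paddle 60 wide, to x -19. The head overhangs to x -97, 84 wide, z 215 to 275.
- spout (a point): Centre of the lower end of the grinder's black spout (24 diameter): in the grinder's frame x -75, y 0, z 185, that is 169 above the foot's top. A vertical gripper cannot get beneath it; it must lean back towards the front (the grinder's -x) by about 35 to 45 degrees.
- paddle: The grinder's sprung push paddle: upright steel plate, 8 thick, 44 wide, 50 high. Origin: centre of its front face; in the grinder's frame at x -40, y 0, z 61 when out (rest), at x -26 when fully in (stroke 14 along the grinder's +x, away from its front). Axes parallel to the grinder's. 2 N to start, 5.5 N at full stroke; it springs back.
- pitcher: Small open steel milk pitcher, 95 high, 0.28 kg; base 70 diameter, neck 58 at z 75, rim 64. Origin: centre of its underside; z up. Strap handle on its own -x side: upright bar 14 wide (y), 10 thick (x), centred 66 from the axis, z 22 to 82, 26 clear of the body. Starts on the grinder's foot below the spout, handle roughly towards the grinder's front.
- dosing_cup: Open straight-sided steel cup without a handle, 60 outer diameter, 85 high, about 0.16 kg. Origin: centre of its underside; z up. Starts standing on the counter.
- mat: Black rubber bar mat, fixed, 260 (x) by 160 (y), 6 thick. Origin: centre of its underside, on the counter.
- tamper: Bystander: steel tamper standing at the mat's +x end, base 58 diameter, 90 high. Origin: centre of its underside.
- latte_glass: Bystander: glass mug with a handle, 72 diameter, 120 high. Origin: centre of its underside.
- espresso_cup: Bystander: white cup with a handle, 64 diameter, 55 high. Origin: centre of its underside.
- syrup: Bystander: amber bottle, 68 diameter, 220 high. Origin: centre of its underside.
- spoon: Bystander: steel spoon lying down, 190 long. Origin: near its middle, on the counter.
Mind the look-alikes: they are no part of the job. Leave any purple look-alike of the pitcher alone.

How it is judged:
On the way, in this order (a step that is already met when the one before it is completed fails the run):
1. the pitcher stands upright on the mat, let go (x of pitcher in the frame of mat between -0.1 and 0.1 m and y of pitcher in the frame of mat between -0.05 and 0.05 m and z of pitcher in the frame of mat between 0.001 and 0.011 m and angle between pitcher's own z axis and vertical below 0.1 rad and contact force between the fingers and pitcher below 0.1 N and linear speed of pitcher below 0.02 m/s), for 0.2 s.
2. the upright dosing cup pushes the paddle fully in (x of paddle in the frame of grinder above -0.028 m and contact force between dosing_cup and paddle above 0.5 N and angle between dosing_cup's own z axis and vertical below 0.3 rad), for 0.04 s.
At the end, for the whole second after the job is handed in: The pitcher stands upright (within 6 degrees), at rest and released on the mat, its axis within 100 mm along and 50 mm across of the mat's centre; the dosing cup stands upright and at rest on the grinder's foot, its axis within 13 mm of the spout's; the paddle is back out to within 3 mm (all of step 1 and x of paddle in the frame of grinder below -0.037 m and horizontal distance between dosing_cup and spout below 0.013 m and z of dosing_cup in the frame of grinder between 0.012 and 0.021 m and angle between dosing_cup's own z axis and vertical below 0.1 rad and linear speed of dosing_cup below 0.02 m/s); the robot touches nothing.
It fails at once if another thing on the counter is shifted by more than 30 mm (distance of any of tamper, latte_glass, espresso_cup, syrup, spoon from where it was at the start of the episode above 0.03 m).
It fails at once if another thing on the counter is tipped over (angle between any of tamper, latte_glass, espresso_cup, syrup's own z axis and vertical above 0.5 rad).
It fails at once if the pitcher or the dosing cup is tipped over (angle between any of pitcher, dosing_cup's own z axis and vertical above 0.8 rad).
It also fails if it takes over 59 s, if anything falls off the work surface, if the arm or the gripper's body presses on something with over 40 N, if the wrist force passes 120 N, or if a joint passes its speed limit or range.

## Working session

There is one attempt and no reset: what is moved stays moved. The work goes in short steps, each a Python script; the robot and the scene stay as the last script left them, time stands still between calls to the robot, and variables do not carry over. Pictures are saved under pics/ and viewed, at most 12 in all, crops included, and the job is handed in when it is done.

```bash
mkdir -p pics; python3 - <<'E'
from rig import manip
import cv2,numpy as np
for n in("top","side"):
    c=manip.camera(n); cv2.imwrite(f"pics/{n}0.png",c["image"][:,:,::-1]); print(n,c["fx"],c["fy"],c["cx"],c["cy"]);print(np.round(c["cam_to_world"],4).tolist())
print(manip.get_time(),manip.get_ee_rot(),manip.get_contact_force())
E
```

```text
top 571.1140702003843 571.1140702003843 316.6322041284855 239.69677450484934
[[0.0095, -0.9975, 0.0702, 0.3995], [-0.9999, -0.0101, -0.009, 0.1671], [0.0097, -0.0702, -0.9975, 1.4865], [0.0, 0.0, 0.0, 1.0]]
side 497.8855244554312 497.8855244554312 325.40652964499344 234.5745588665121
[[0.9208, -0.304, 0.2442, 0.1413], [-0.3899, -0.7223, 0.5712, -0.6777], [0.0027, -0.6212, -0.7836, 1.2447], [0.0, 0.0, 0.0, 1.0]]
0.1 [-5.12506081e-01 -3.09924397e+00  2.18806467e-03] [ 0.26991932  0.62921158 -0.1224996 ]
```

View pics/top0.png

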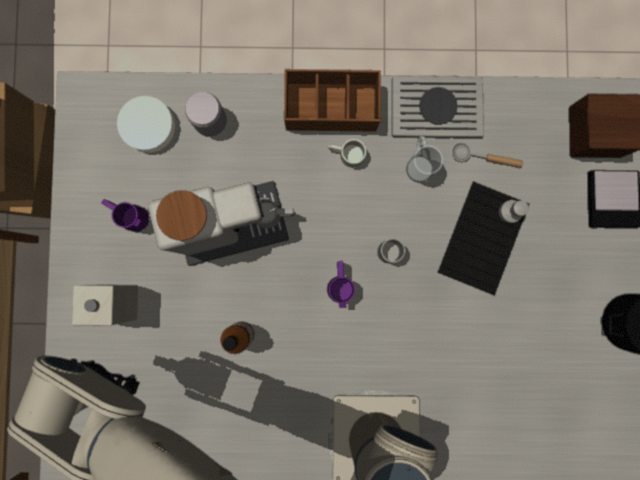

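View pics/side0.png

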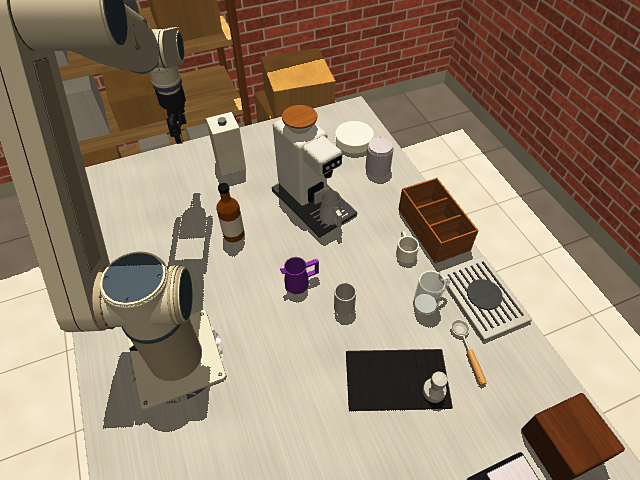

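The top view shows the grinder at about (230,215) with its front facing right, and the pitcher's rim and handle near (275,210). The dosing cup is at (392,252), the mat is centred near (484,238), and the tamper is at (513,210). The purple decoys are at (341,288) and (128,215). I'll zoom in on the details next.

```bash
python3 - <<'E'
import cv2,numpy as np
t=cv2.imread("pics/top0.png");s=cv2.imread("pics/side0.png")
z=lambda im,x,y,w,h,k:cv2.resize(im[y:y+h,x:x+w],None,fx=k,fy=k,interpolation=cv2.INTER_CUBIC)
a=z(t,170,170,133,100,6)
b=z(s,260,130,133,120,5)[:600]
def grid(im,x0,y0,k):
    for x in range((x0//20+1)*20,x0+im.shape[1]//k,20): cv2.putText(im,str(x),((x-x0)*k,10),0,.4,(0,0,255));cv2.line(im,((x-x0)*k,12),((x-x0)*k,20),(0,0,255))
    for y in range((y0//20+1)*20,y0+im.shape[0]//k,20): cv2.putText(im,str(y),(0,(y-y0)*k),0,.4,(0,0,255));cv2.line(im,(24,(y-y0)*k),(34,(y-y0)*k),(0,0,255))
    return im
cv2.imwrite("pics/a.png",grid(a,170,170,6));cv2.imwrite("pics/b.png",grid(b,260,130,5))
E
```

```text
(no output)
```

View pics/a.png

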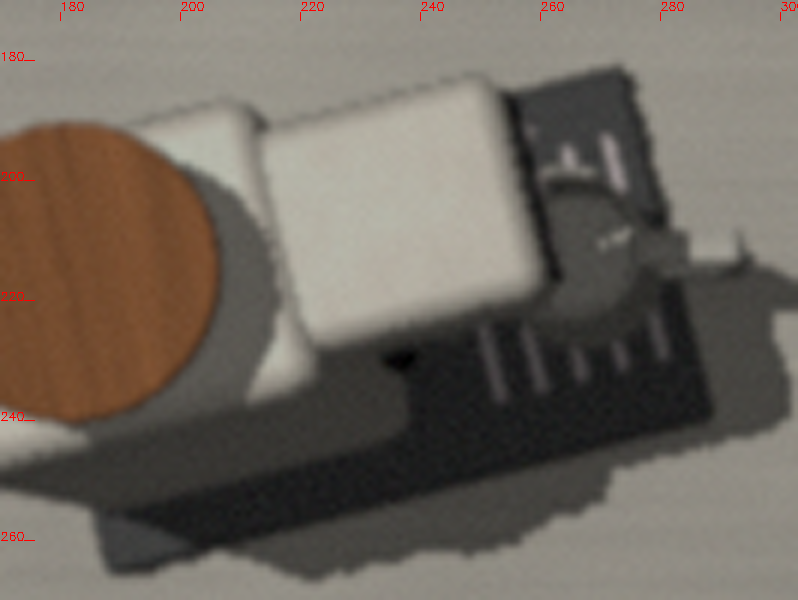

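View pics/b.png

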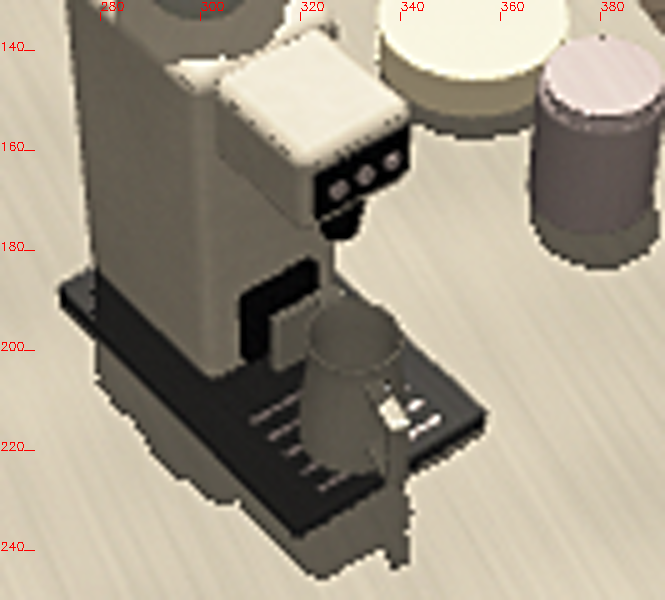

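The foot's top corners are at (274.2,181.3), (288.7,239.7) and (188.3,265.3) in the top view, and at (357.4,212), (319.4,235.4) and (272,187.6) in the side view. In the side view the pitcher rim is an ellipse centred near (331,197.4), with the handle top near (339,212). In the top view the handle's outer end is near (294,211.7).

```bash
cat > geo.py <<'E'
import numpy as np
T=dict(f=571.114,c=(316.632,239.697),M=np.array([[0.0095,-0.9975,0.0702,0.3995],[-0.9999,-0.0101,-0.009,0.1671],[0.0097,-0.0702,-0.9975,1.4865]]))
S=dict(f=497.8855,c=(325.4065,234.5746),M=np.array([[0.9208,-0.304,0.2442,0.1413],[-0.3899,-0.7223,0.5712,-0.6777],[0.0027,-0.6212,-0.7836,1.2447]]))
def ray(C,p,z):
    d=C['M'][:,:3]@np.array([(p[0]-C['c'][0])/C['f'],(p[1]-C['c'][1])/C['f'],1]);o=C['M'][:,3]
    return (o+d*(z-o[2])/d[2])[:2]
def proj(C,P):
    q=C['M'][:,:3].T@(np.array(P)-C['M'][:,3]);return q[:2]/q[2]*C['f']+np.array(C['c'])
E
python3 - <<'E'
import cv2,numpy as np
from geo import *
np.set_printoptions(precision=4,suppress=True)
for C,L in((T,[(274.2,181.3),(288.7,239.7),(188.3,265.3)]),(S,[(357.4,212),(319.4,235.4),(272,187.6)])):
    P=[ray(C,p,.016) for p in L];print(*P)
    a=P[1]-P[0];b=P[1]-P[2];print(' lens',np.linalg.norm(a),np.linalg.norm(b),'yaw x from len',np.arctan2(*-b[::-1])," from w",np.arctan2(*a[::-1]))
print('pitcher rim side',ray(S,(331,197.4),.111),'handle top outer',ray(T,(294,211.7),.098))
t=cv2.imread("pics/top0.png");s=cv2.imread("pics/side0.png")
for im,C,roi in((t,T,(430,170,110,135)),(s,S,(335,340,125,75))):
    x,y,w,h=roi;m=(im[y:y+h,x:x+w].max(2)<60).astype(np.uint8)
    c=max(cv2.findContours(m,0,2)[0],key=cv2.contourArea);r=cv2.minAreaRect(c)
    q=cv2.approxPolyDP(cv2.convexHull(c),5,True)[:,0]+[x,y]
    print('mat',r,q.tolist());print([ray(C,p,.006).round(3).tolist() for p in q])
z=lambda im,x,y,w,h,k:cv2.resize(im[y:y+h,x:x+w],(w*k,h*k),interpolation=cv2.INTER_CUBIC)
a=z(t,372,232,40,40,10);b=z(s,325,280,40,50,10)[:400]
b=z(s,325,280,40,45,10)
a=cv2.copyMakeBorder(a,0,50,0,0,0)
o=np.hstack([a,b])
for i in range(0,40,5):
    cv2.putText(o,str(372+i),(i*10,10),0,.35,(0,0,255));cv2.putText(o,str(325+i),(400+i*10,10),0,.35,(0,0,255))
    cv2.putText(o,str(232+i),(0,i*10),0,.35,(255,0,0));cv2.putText(o,str(280+i),(400,i*10),0,.35,(255,0,0))
cv2.imwrite("pics/c.png",o)
E
```

```text
[0.654  0.2655] [0.5022 0.2259] [0.4337 0.4827]
 lens 0.15679460890246644 0.2657879206370882 yaw x from len 1.8315037542805201  from w -2.8861895800865254
[0.6573 0.2641] [0.5055 0.2222] [0.4363 0.4763]
 lens 0.15741880481331422 0.2633117272575333 yaw x from len 1.8369083796940426  from w -2.872516223820717
pitcher rim side [0.5677 0.2769] handle top outer [0.5653 0.2106]
mat ((53.26515579223633, 67.99579620361328), (60.8584098815918, 97.50933074951172), 21.399808883666992) [[473, 182], [516, 199], [524, 216], [494, 294], [438, 271]]
[[0.66, -0.255], [0.616, -0.368], [0.571, -0.388], [0.367, -0.307], [0.425, -0.162]]
mat ((63.4102668762207, 39.64162063598633), (59.89078140258789, 104.06488800048828), 88.66777801513672) [[441, 350], [451, 408], [349, 410], [346, 351]]
[[0.659, -0.259], [0.601, -0.403], [0.365, -0.309], [0.423, -0.163]]
```

View pics/c.png

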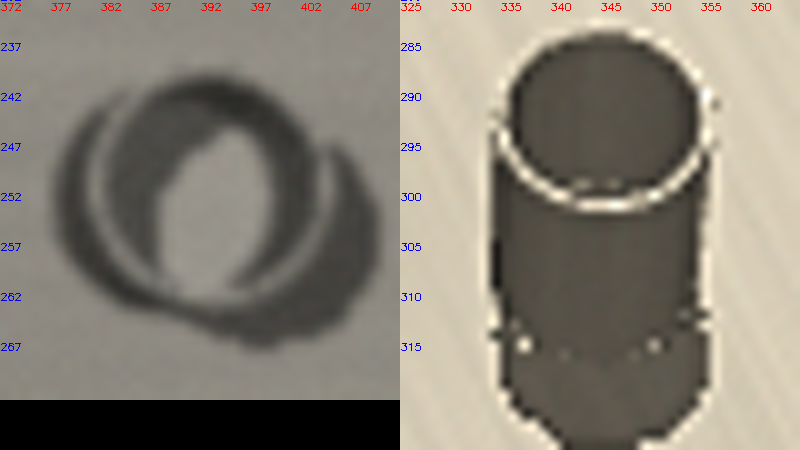

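The dosing cup's rim is centred at about (392.2,251.3) in the top view and (344.9,292.3) in the side view. Next I'll compute the poses and check that the arm can reach them.

```bash
cat > plan.py <<'E'
import numpy as np
from geo import *
from rig import manip as m
from scipy.spatial.transform import Rotation as R
Z=np.array([0,0,1.]);YAW=1.834
xh=np.array([np.cos(YAW),np.sin(YAW),0]);yh=np.array([-xh[1],xh[0],0])
G=np.array([.5453,.3720,0]);SP=G-.075*xh
def rot(z,y):
    z=z/np.linalg.norm(z);return R.from_matrix(np.c_[np.cross(y,z),y,z]).as_rotvec()
def down(hd,s=1): # gripper down, closing across handle azimuth hd
    return rot(-Z,s*np.array([-np.sin(hd),np.cos(hd),0]))
def lean(deg,s=1,h=xh):
    a=np.radians(deg);return rot(np.sin(a)*h-np.cos(a)*Z,s*np.array([-h[1],h[0],0]))
E
python3 - <<'E'
from plan import *
np.set_printoptions(precision=4,suppress=True)
print('spout',SP)
for C,p,z,n in((T,(263.5,211.7),.111,'pit rim top'),(S,(331,197.4),.111,'pit rim side'),(T,(294.2,211.4),.098,'handle outer top'),(S,(340.5,211.5),.098,'handle side'),(T,(392.2,251.3),.085,'cup top'),(S,(344.9,292.3),.085,'cup side'),(T,(513,207),.09,'tamper'),(T,(235,342),.2,'syrup')):
    print(n,ray(C,p,z))
cup=np.array([.39,.033,.045])
for s in(1,-1):
    print(s,'handle',m.solve_ik([.567,.215,.076],down(-1.5,s)),'mat',m.solve_ik([.411,-.304,.066],down(-2.44,s)))
    for d in(40,45):
        o=lean(d,s);print(d,'cup',m.solve_ik(cup,o),'\n spout',m.solve_ik(SP+.061*Z,o),'\n pre',m.solve_ik(SP-.2*xh+.11*Z,o))
E
```

```text
spout [0.5648 0.2996 0.    ]
pit rim top [0.5629 0.2839]
pit rim side [0.5677 0.2769]
handle outer top [0.566  0.2101]
handle side [0.5761 0.2231]
cup top [ 0.4714 -0.0317]
cup side [ 0.4734 -0.0376]
tamper [ 0.5837 -0.3297]
syrup [0.2598 0.3351]
1 handle [ 0.3428  0.6383  1.7608 -0.      0.7426  0.272 ] mat [-0.6601  0.5629  1.977  -0.      0.6017  0.2091]
40 cup [-0.3365  0.7061  2.0863  0.7216  0.9327  1.9301] 
 spout [0.1848 0.7853 1.7192 0.912  0.9449 2.3917] 
 pre [-0.118   0.749   1.6191  0.7014  1.1799  2.3481]
45 cup [-0.3682  0.7465  2.0605  0.739   1.0112  1.8889] 
 spout [0.1562 0.8137 1.7132 0.9821 1.0073 2.3162] 
 pre [-0.1428  0.7803  1.603   0.756   1.2437  2.3012]
-1 handle None mat None
40 cup [-0.3365  0.7061  2.0863  0.7216  0.9327 -1.2115] 
 spout [ 0.1848  0.7853  1.7192  0.912   0.9449 -0.7499] 
 pre [-0.118   0.749   1.6191  0.7014  1.1799 -0.7934]
45 cup [-0.3682  0.7465  2.0605  0.739   1.0112 -1.2527] 
 spout [ 0.1562  0.8137  1.7132  0.9821  1.0073 -0.8254] 
 pre [-0.1428  0.7803  1.603   0.756   1.2437 -0.8404]
```

```bash
cat >> plan.py <<'E'
AX=np.array([.565,.280,0]);HA=-1.53
dirv=lambda a:np.array([np.cos(a),np.sin(a),0])
MC=np.array([.513,-.2825,0]);MX=np.array([.927,-.373,0]);DST=MC-.05*MX
CUP=np.array([.4724,-.035,0])
def hgrip(ax,ha,z,deg,s=1):
    o=lean(deg,s,-dirv(ha));zt=R.from_rotvec(o).as_matrix()[:,2]
    return ax+.066*dirv(ha)+(z+.058)*Z-.003*zt,o
E
python3 - <<'E'
from plan import *
np.set_printoptions(precision=3,suppress=True)
for s in(1,-1):
  for d in(15,25):
    print(s,d,m.solve_ik(*hgrip(AX,HA,.016,d,s)))
    for ha in(-1.3,-1.53,-1.9,-2.2,-2.44): print('  ',ha,m.solve_ik(*hgrip(DST,ha,.006,d,s)))
E
```

```text
1 15 None
   -1.3 [-0.687  0.704  1.679  0.18   0.982  2.067]
   -1.53 [-0.725  0.682  1.73   0.235  0.927  2.215]
   -1.9 [-0.774  0.64   1.829  0.327  0.815  2.455]
   -2.2 None
   -2.44 None
1 25 None
   -1.3 [-0.726  0.769  1.587  0.252  1.171  2.001]
   -1.53 [-0.776  0.741  1.653  0.331  1.098  2.121]
   -1.9 [-0.843  0.688  1.782  0.469  0.952  2.298]
   -2.2 [-0.88   0.641  1.9    0.6    0.811  2.426]
   -2.44 [-0.891  0.605  1.998  0.729  0.687  2.513]
-1 15 [ 0.222  0.633  1.805  0.408  0.697 -0.132]
   -1.3 [-0.687  0.704  1.679  0.18   0.982 -1.075]
   -1.53 [-0.725  0.682  1.73   0.235  0.927 -0.926]
   -1.9 [-0.774  0.64   1.829  0.327  0.815 -0.687]
   -2.2 [-0.796  0.603  1.918  0.405  0.706 -0.488]
   -2.44 [-0.799  0.574  1.992  0.468  0.609 -0.32 ]
-1 25 [ 0.144  0.654  1.824  0.676  0.737 -0.422]
   -1.3 [-0.726  0.769  1.587  0.252  1.171 -1.141]
   -1.53 [-0.776  0.741  1.653  0.331  1.098 -1.021]
   -1.9 [-0.843  0.688  1.782  0.469  0.952 -0.843]
   -2.2 [-0.88   0.641  1.9    0.6    0.811 -0.716]
   -2.44 [-0.891  0.605  1.998  0.729  0.687 -0.628]
```

```bash
python3 - <<'E'
from plan import *
p,o=hgrip(AX,HA,.016,25,-1);zt=R.from_rotvec(o).as_matrix()[:,2]
pre=p-.13*zt
j=np.array(m.get_joint_positions());j[1]-=.45;j[2]-=.2;j[4]+=0.2
m.set_joints(j);print(m.get_position())
hi=pre+[0,0,.28]
m.command_gripper(.05,80)
m.move_to(hi,o);m.servo_line(pre,o,rate=.3)
m.servo_line(p-.03*zt,o,rate=.15)
print(m.get_position(),p,m.get_contact_force(),m.get_time())
import cv2
t=m.camera("top")["image"][150:280,200:340,::-1];s=m.camera("side")["image"][110:240,270:410,::-1]
cv2.imwrite("pics/d.png",cv2.resize(np.hstack([t,s]),(800,371),interpolation=2))
E
```

```text
[0.19184238 0.56596102 0.62530828]
[0.56893928 0.20007621 0.10473098] [0.56774352 0.21278812 0.07671892] [-0.97119633 -0.18632308 -0.36325655] 5.9167
```

View pics/d.png

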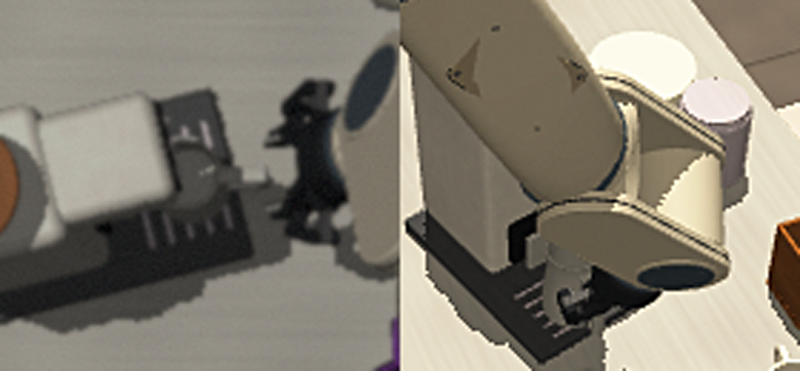

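The gripper straddles the handle: in this picture the fingers span rows 90–240 and the handle is at row 177. I'll grasp it now.

```bash
python3 - <<'E'
from plan import *
p,o=hgrip(AX,HA,.016,25,-1)
m.servo_line(p,o,rate=.08);print(m.get_contact_force())
m.command_gripper(0,80);w=m.get_width();print('w',w,m.get_grip_force(),m.get_position())
if w>.008:
    m.servo_line(p+.012*Z,rate=.06);print(m.get_contact_force(),m.get_width())
    m.servo_line(p+.014*Z-.13*xh,rate=.15)
    m.servo_line(p+.15*Z-.15*xh,rate=.25)
    print(m.get_contact_force(),m.get_width(),m.get_time())
    import cv2
    t=m.camera("top")["image"][150:280,240:380,::-1];s=m.camera("side")["image"][130:290,270:442,::-1]
    cv2.imwrite("pics/e.png",np.hstack([cv2.resize(t,(400,371),interpolation=2),cv2.resize(s,(400,371),interpolation=2)]))
E
```

```text
[0.82950167 0.22035543 0.57949114]
w 0.012480748211384916 77.89368916070089 [0.56822637 0.21273067 0.07718466]
[ 0.30280988  0.38378354 -2.06842832] 0.012599146186084778
[-0.14105188  1.07086235 -1.53503359] 0.012786720201251057 9.0333
```

View pics/e.png

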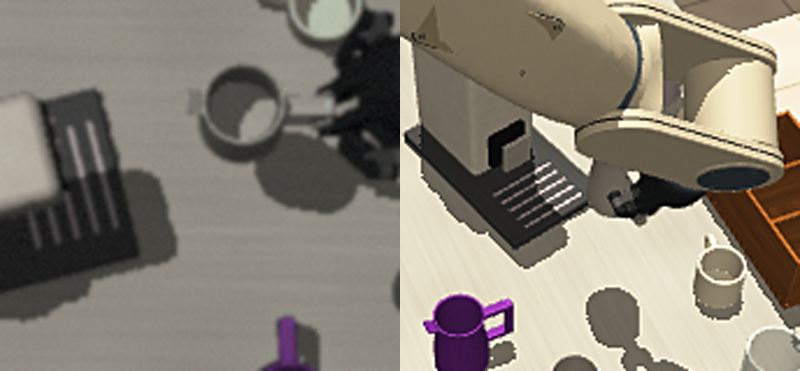

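The pitcher is out and upright, held by its handle. Its rim is centred at (242,113) in the crop, which is top-view pixel (324.7,189.6). Next I'll carry it to the mat.

```bash
python3 - <<'E'
from plan import *
exp=AX+.15*Z-.15*xh;print('expected',exp[:2],'seen',ray(T,(324.7,189.6),.261))
HM=-2.0
p,o=hgrip(DST,HM,.006,25,-1)
m.move_to(p+.16*Z,o)
m.servo_line(p+.02*Z,rate=.2)
f0=m.get_contact_force()[2];k=.02
while k>-.006:
    k-=.002;m.servo_line(p+k*Z,rate=.04);f=m.get_contact_force()[2]
    if f-f0>2.5:break
print('k',k,f0,f,m.get_time())
m.hold(.1)
m.command_gripper(.045)
m.hold(.2)
zt=R.from_rotvec(o).as_matrix()[:,2]
q=np.array(m.get_position())
m.servo_line(q-.08*zt,rate=.15);m.servo_line(q-.1*zt+.1*Z,rate=.3)
print(m.get_time())
import cv2
t=m.camera("top")["image"][150:310,390:562,::-1];s=m.camera("side")["image"][250:410,330:502,::-1]
cv2.imwrite("pics/f.png",np.hstack([cv2.resize(t,(400,371),interpolation=2),cv2.resize(s,(400,371),interpolation=2)]))
E
```

```text
expected [0.60402628 0.13516579] seen [0.59464051 0.13960378]
k 0.0 -2.1384889474949755 3.263884925630956 14.0583
15.9917
```

View pics/f.png

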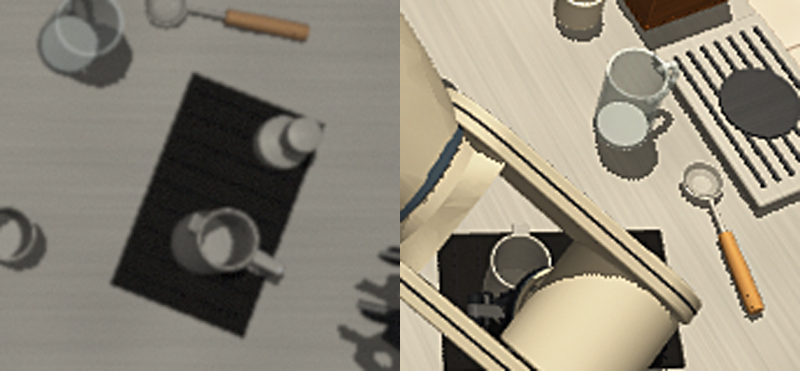

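```bash
cat >> plan.py <<'E'
OC=lean(45,-1);ZC=R.from_rotvec(OC).as_matrix()[:,2]
def ctcp(c,z): return c+(z+.045)*Z+.004*ZC   # TCP for cup axis c, underside height z
E
python3 - <<'E'
from plan import *
d=ray(T,(488.5,253.5),.101)-[.5135,-.281];print('pitcher in mat',d@MX[:2],d@[.373,.927])
q=np.array(m.get_position());m.servo_line(q+.15*Z,rate=.3)
m.command_gripper(.085)
p=ctcp(CUP,0)
m.move_to(p-.13*ZC+.15*Z,OC);m.servo_line(p-.13*ZC,rate=.25)
m.servo_line(p-.045*ZC,rate=.15)
print(m.get_position(),m.get_time(),m.get_contact_force())
import cv2
t=m.camera("top")["image"][180:330,330:491,::-1];s=m.camera("side")["image"][230:380,270:431,::-1]
cv2.imwrite("pics/g.png",np.hstack([cv2.resize(t,(400,371),interpolation=2),cv2.resize(s,(400,371),interpolation=2)]))
E
```

```text
pitcher in mat -0.04883302115023793 -0.0015718784120896338
[ 0.48081305 -0.06352938  0.07475188] 19.7583 [ 0.64495672 -0.99033931 -1.19042912]
```

View pics/g.png

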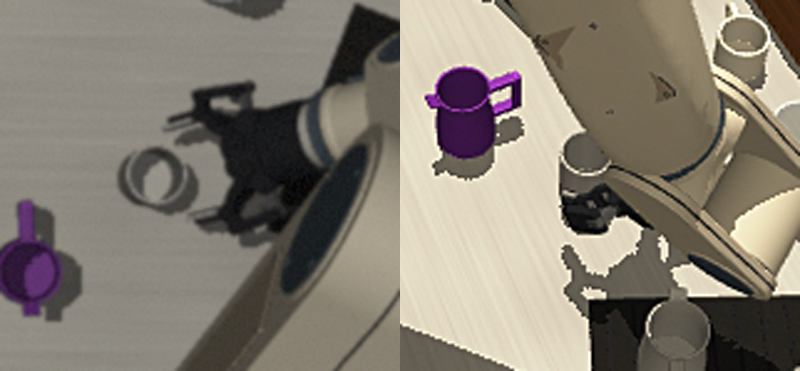

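The pitcher stands on the mat at about (−49, −2) mm. The fingertips straddle the cup: the tips are at (175,122) and (205,222) in the crop, and the cup is at (154,177). I'll grasp it and bring it in front of the grinder.

```bash
python3 - <<'E'
from plan import *
p=ctcp(CUP,0)
m.servo_line(p,rate=.1)
m.command_gripper(.05,40);print('w',m.get_width(),m.get_grip_force())
q=np.array(m.get_position());print(q-p)
m.servo_line(p+.14*Z,rate=.2)
a=ctcp(SP-.17*xh,.14)
m.servo_line(a,rate=.25)
m.servo_line(ctcp(SP-.15*xh,.021),rate=.2)
print(m.get_width(),m.get_time(),m.get_contact_force())
import cv2
t=m.camera("top")["image"][150:300,220:381,::-1];s=m.camera("side")["image"][150:300,270:431,::-1]
cv2.imwrite("pics/h.png",np.hstack([cv2.resize(t,(400,371),interpolation=2),cv2.resize(s,(400,371),interpolation=2)]))
E
```

```text
w 0.06006059901805886 41.430973671376705
[ 0.00081778 -0.00018487  0.00046771]
0.05970026692145046 23.4417 [ 0.63514026 -0.4698422  -1.55288098]
```

View pics/h.png

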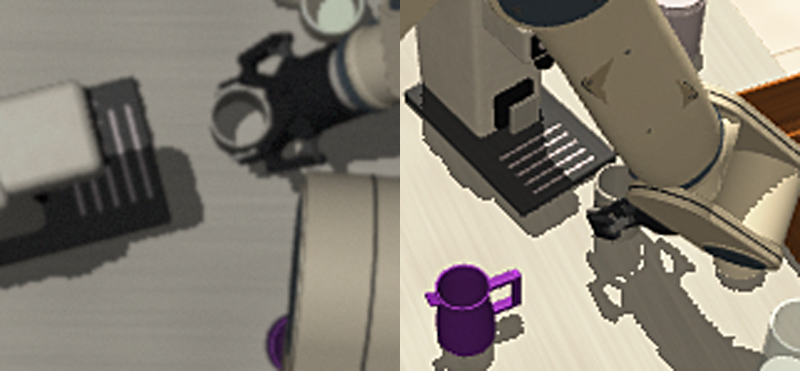

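The cup is held upright in front of the grinder, with its rim at (243,118) in the crop. Next is the push.

```bash
python3 - <<'E'
from plan import *
print('cup seen',ray(T,(317.8,197.7),.106),'cmd',(SP-.15*xh)[:2])
m.servo_line(ctcp(SP-.02*xh,.021),rate=.12)
f0=np.array(m.get_contact_force())@xh;print('f0',f0,m.get_contact_force())
k=-.02
while k<.027:
    k+=.0015;m.servo_line(ctcp(SP+k*xh,.021),rate=.04)
    f=np.array(m.get_contact_force())@xh-f0;a=(np.array(m.get_position())-ctcp(SP,.021))@xh
    print(round(k*1e3,1),round(a*1e3,1),round(f,2))
    if f<-13:break
m.hold(.15);print(m.get_contact_force(),m.get_width(),m.get_time())
E
```

```text
cup seen [0.59923388 0.15276769] cmd [0.60383943 0.15474868]
f0 -0.7961374728439381 [ 0.24120232 -0.75954009 -2.33935566]
-18.5 -19.0 1.14
-17.0 -17.0 0.91
-15.5 -15.4 0.39
-14.0 -13.9 1.5
-12.5 -12.4 1.17
-11.0 -10.9 0.36
-9.5 -9.4 0.85
-8.0 -7.9 1.01
-6.5 -6.4 1.13
-5.0 -4.9 0.2
-3.5 -3.4 -0.08
-2.0 -1.9 0.72
-0.5 -0.4 0.22
1.0 1.1 0.09
2.5 2.6 1.03
4.0 4.1 0.38
5.5 5.6 1.01
7.0 6.9 0.24
8.5 8.4 -2.16
10.0 10.0 -1.3
11.5 11.5 -2.68
13.0 13.0 -1.59
14.5 14.5 -2.41
16.0 16.0 -3.54
17.5 17.5 -3.36
19.0 18.9 -4.69
20.5 20.4 -4.29
22.0 21.1 -9.46
23.5 21.3 -18.48
[  0.95297301 -19.98221516   3.368593  ] 0.05960655635343254 32.175
```

The paddle bottomed out 2.2 mm farther in than nominal, and that calibrates the spout position. Now I'll back off, set the cup down and release it.

```bash
python3 - <<'E'
from plan import *
c=SP+.0022*xh
m.servo_line(ctcp(c,.021),rate=.05);m.hold(.3)
f0=m.get_contact_force()[2];z=.021
while z>.011:
    z-=.001;m.servo_line(ctcp(c,z),rate=.03);f=m.get_contact_force()[2]
    if f-f0>3:break
print('z',z,f0,f,m.get_position(),ctcp(c,z))
m.command_gripper(.085);m.hold(.2)
q=np.array(m.get_position());m.servo_line(q-.12*ZC,rate=.12)
m.servo_line(q-.15*ZC-.1*xh+.15*Z,rate=.3)
m.hold(.1);print(m.get_time(),m.get_contact_force())
import cv2
t=m.camera("top")["image"][165:255,220:317,::-1];s=m.camera("side")["image"][150:240,280:377,::-1]
cv2.imwrite("pics/i.png",np.hstack([cv2.resize(t,(400,371),interpolation=2),cv2.resize(s,(400,371),interpolation=2)]))
for C in(T,S):print(*[proj(C,P) for P in(c+.101*Z,c+.016*Z,G-.04*xh+.061*Z)])
E
```

```text
z 0.015999999999999997 -1.0090858527276392 5.861372608356346 [0.56358671 0.30451872 0.05875739] [0.56350487 0.30443815 0.05817157]
36.975 [-0.71215111 -1.06773766  0.9249295 ]
[256.55548463 211.63068932] [259.68500383 215.54864175] [245.37097948 216.78478144]
[326.83891597 194.48203151] [326.70992888 212.29762217] [320.50004614 197.07940704]
```

View pics/i.png

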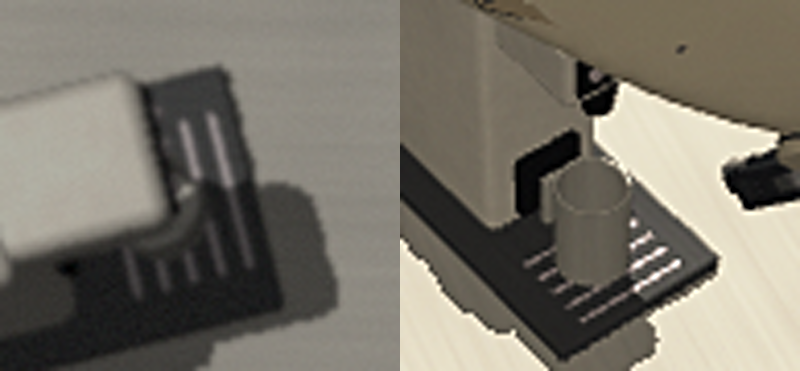

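```bash
python3 - <<'E'
from plan import *
a=ray(S,(326.8,195.4),.101);b=ray(S,(328.0,175.3),.185)
print(a,b,(a-b)@xh[:2],(a-b)@yh[:2],SP)
E
```

```text
[0.56268172 0.29823199] [0.56717554 0.30065976] -0.001174983681414923 0.004970708014978336 [0.56481314 0.29958289 0.        ]
```

```bash
python3 -c "
from rig import manip as m
print(m.sign_off(),m.get_time())"
```

```text
the job is handed in; nothing more can be done
the job is handed in; nothing more can be done
```

I handed the job in at about 37 s with no verdict returned: the pitcher stands released on the mat about 49 mm off centre along it; the cup pushed the paddle to its stop and now stands on the foot about 5 mm from the spout's axis in the last picture; I did not measure the paddle's return.

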